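# Lock the spin tester and wind its key

## Task

Lift the flat steel brake blade out of its cork rest and slide it edgewise, without dropping it, fully down into the slot on top of the spin tester, so that the rotor is locked. Only then wind the tester's wing key clockwise (seen from above) until it comes up against its stop, and leave it fully wound with the blade still home in the slot. Leave the yo-yo, the tin and the pick where they are.

Things in the scene. Friction and masses are not known exactly. Their poses are not given: they have to be found in the camera images.
- tester: Spin tester, a grey box 170 (its x) x 230 (its y) x 70 mm high, fixed on the left or right half of the white tray (tray floor 4 mm above the work surface). Origin at the centre of its underside, z up. On its top, z = 70 mm: the slot block at y = +60, the wing key at y = -60 and, at x = -62, y = 0, a fixed round knurled speed knob, 18 mm high, not used.
- slot_floor (a point): Centre of the floor of the tester's slot, level with the tester's top. The slot runs along its x (the tester's x): 108 mm long inside, 7 mm wide (y), 28 mm deep between two aluminium cheeks with closed ends, open upward; flared lips, about 18 mm apart at the top, reach 36 mm above the floor.
- blade: Brake blade, loose, 110 to 230 g: steel plate 100 mm long (x), 4 mm thick (y), standing on edge, z = 0 to 50 mm, with a black grip along its top, 80 long, 16 thick, z = 46 to 70 mm. Origin mid lower edge, z up. Same turned end for end. Starts upright in the cork rest's slot. Pinch the grip across y from above, TCP about 62 mm over the lower edge. Home when the lower edge rests on the slot floor.
- rest: Cork rest fixed on the tray, 130 (its x) x 60 x 32 mm high, slot along x 106 x 6 mm, 22 mm deep, in its middle. Origin at the centre of its underside.
- key_grip (a point): Centre of the steel wing key, on its upright turning axis, 36 mm above the tester's top. The wings are one flat upright plate 64 mm long (x of this point, turns with the key), 9 mm thick (y), reaching from 18 mm below to 12 mm above this point. Grip it from above across the 9 mm, TCP about here. The blade, when home, is 120 mm away.
- key (a joint): Winding of the key, rad; grows clockwise seen from above. Starts at 0 to 0.8; wings lie along the tester's x at 0; hard stop at 4.71 (wings along the tester's y). Turning takes 0.09 N m at 0, rising with the spring to 0.16 at the stop. Let go, it stays, but near full wind 0.03 N m turns it back. Too far for one grasp of most wrists: turn, let go, lift, turn back, grip again.
- yoyo: Bystander: lime plastic yo-yo lying on its side, 58 mm across, 39 mm high. Origin at the centre of its underside.
- tin: Bystander: round steel tin, 79 mm across, 42 mm high. Origin at the centre of its underside.
- pick: Bystander: stainless bearing shield pick lying on the tray, 165 mm long along its x, 12 mm high. Origin under its middle.

How it is judged:
By the outcome, as a careful person would: the job done as asked, in the order asked, and still so for the second after the job is handed in, with the robot touching nothing.
It also fails if it takes over 72 s, if anything falls off the work surface, if the arm or the gripper's body presses on something with over 40 N, if the wrist force passes 120 N, or if a joint passes its speed limit or range.

## Robot

A 6-joint arm with a two-finger parallel gripper is mounted at the origin on the work surface. World frame = base frame: x ahead of the robot, y to its left, z up, the work surface at z = 0. Lengths are in m, angles in rad, forces in N, time in s.
With the tool pointing down it reaches from about 0.4 to 0.825 m from the base axis. Payload 7 kg.
Tool frame: the origin (TCP) lies between the finger pads, 19 mm behind the fingertips; this is the grasp point; z points along the fingers, y is the line along which they close (so a half turn about z gives the same grasp; the last joint's range is limited). The gripper opens to 88 mm and grips with 3 to 60 N. Pads are 19 mm wide; open, the fingers measure 130 mm over their backs; the gripper's body (78 mm by 193 mm) begins 47 mm behind the grasp point.
Start: joints at [1.445, 0.359, 0.012, 0, -1.224, -0.288], TCP at [0.271, 0.618, 0.245] pointing down, gripper open.
Joint ranges: [-3.07, 3.07], [-1.43, 2.12], [-1.02, 1.25], [-3.03, 1.67], [-3.05, -0], [-3.03, 3.03]. Speed limits (rad/s): [2.39, 2.39, 3.01, 3.14, 3.14, 3.14].

## Interface

Orientations are given as a unit quaternion [w, x, y, z].
In Python, from cell import sense, capture, get_calibration, job_done, silhouettes, mark_of gives the robot as it stands. The module is installed in compiled form; this text tells all that it offers.
- The arm moves only by the tool play_rows, never from a script. Its argument "plan" is a list that holds one entry, the list of rows, each a list of 5 numbers: the closure, from -1 (fully open) to 1 (shut), then the shift along the world's x, y, z scaled (see below), then the turn about the world's z scaled (see below). In form: [[[fingers, x, y, z, roll], ...]]. A call has 1 to 10 rows; each row is the pose to reach, as a shift and turn from the pose commanded when the call began; what a row does not reach only later rows make up. The controller multiplies each number of a shift by 8 cm and each number of a turn by 60 degrees. A row lasts 1/8 s, in which the tool goes at most 62.5 mm and 10.7 degrees, less where a joint would pass 70% of its speed; a pose out of reach is approached as far as the arm can. A call with a number of a shift or a turn outside -1 to 1 is refused whole. A call with a gripper value outside its range is refused whole. The fingers move at their own pace and stop on an object; the grip force is fixed at half the most. Time passes only in rows, so rows that repeat a pose let the fingers close. It gives the time, the measured TCP pose, the force, the opening and the grip force at its end, in the units of the state.
- sense(): the state, without advancing time (a new reading comes with each control period).
- capture(name): name is "scene" or "top"; returns (picture, depth): 480x640x3 uint8, red, green, blue; 480x640 float32, m along the optical axis (not along the pixel's ray), 0 where there is no reading.
- get_calibration(name): a dict with "fx", "fy", "cx", "cy" (pixels), "distortion" ([k1, k2, p1, p2, k3] as OpenCV has them; the pictures are not rectified), "world_from_camera" (4x4, takes a point from camera to world coordinates). Camera axes: x right, y down, z forward; pixel columns grow to the right and rows downward; lengths in m; the calibration is good to about 2 mm. A picture is of the moment at which its call begins. get_calibration takes no time and is no camera call.
- job_done(): hands the job in; it is judged then, once.
Trained networks look in the newest picture that a camera, given by its name, has taken for a name from the list of things; names that differ only in an ending like _2 or _b are one class to them, and where a whole thing is asked for, a point or a joint stands for the part that bears it (a point fixed in the world has none). Each returns a list of dicts, best first, with "score" (0 to 1); they miss things now and then, are a little off and sometimes report something else, mostly with a low value. They report only what shows in the picture. A call takes as long as a camera call.
- silhouettes(query, camera): "mask" (480x640 bool, what is visible of it) and "position" ([column, row] in pixels, amid what is visible of it).
- mark_of(query, camera): "position" ([column, row] in pixels: a listed point, or the origin of a listed thing).
The state is a dict: "time": time; "q": joint angles; "dq": joint speeds; "joint_torque": joint torques, N m; "ee_pos": TCP position; "tcp_rot": TCP orientation; "wrist_force": force on the tool from outside, world axes, zero at the start; "torque": the same for the moment, N m; "gripper_width": finger opening in m; "finger_force": force on a finger pad.
Only numpy, scipy, OpenCV 4.12 (cv2) and the standard library are available. Lean on these libraries where they do the work, as an engineer would, in place of code of your own. Each camera call takes 0.05 s, during which the arm holds its last target. There are 200 camera calls.

## Working session

There is one attempt and no reset: what is moved stays moved. The work goes in short steps, Python scripts to look and compute and a tool call to move; the robot and the scene stay as the last step left them, time stands still between calls to the robot, and variables do not carry over. Pictures are saved under pics/ and viewed, at most 10 in all, crops included, and the job is handed in when it is done.

Besides the shell and the picture viewer there is one more tool, called as name([rows], argument=value, ...), one row to a line, values as JSON. play_rows: Moves the arm, as the interface text tells. Its arguments: {"type":"object","properties":{"plan":{"type":"array","items":{"type":"array","items":{"type":"array","items":{"type":"number","minimum":-1,"maximum":1}}}}},"required":["plan"]}

```bash
mkdir -p pics; cat > h.py <<'E'
import numpy as np, cv2
from cell import *
def setup(n):
    c=get_calibration(n); K=np.array([[c['fx'],0,c['cx']],[0,c['fy'],c['cy']],[0,0,1]]); return K,np.array(c['distortion']),np.array(c['world_from_camera'])
def cloud(n,mask,depth):
    K,D,T=setup(n); v,u=np.nonzero(mask&(depth>0)); z=depth[v,u]
    p=cv2.undistortPoints(np.stack([u,v],1).astype(float)[:,None],K,D)[:,0]
    P=np.c_[p*z[:,None],z]; return P@T[:3,:3].T+T[:3,3]
def ray_z(n,px,zw):
    K,D,T=setup(n); p=cv2.undistortPoints(np.array([[px]],float),K,D)[0,0]
    d=T[:3,:3]@np.r_[p,1]; return T[:3,3]+d*(zw-T[2,3])/d[2]
def proj(n,P):
    K,D,T=setup(n); R=np.linalg.inv(T); return cv2.projectPoints(np.atleast_2d(P).astype(float),cv2.Rodrigues(R[:3,:3])[0],R[:3,3],K,D)[0][:,0]
E
python3 - <<'E'
from h import *
np.set_printoptions(precision=4,suppress=True)
s=sense(); print(s)
for n in ("scene","top"):
    im,d=capture(n); cv2.imwrite(f"pics/{n}0.png",im[...,::-1]); np.save(f"{n}d.npy",d); print(n,setup(n)[2])
    for q in ("tester","blade","rest","key","yoyo","tin","pick"):
        r=silhouettes(q,n)
        for x in r[:2]:
            P=cloud(n,x['mask'],d); 
            print(n,q,round(x['score'],2),np.round(x['position']),x['mask'].sum(), P.mean(0) if len(P) else None,P.max(0) if len(P) else None)
        if r: np.save(f"m_{n}_{q}.npy",r[0]['mask'])
    for q in ("tester","slot_floor","key_grip","blade","rest"):
        for x in mark_of(q,n)[:2]: print(n,'mark',q,round(x['score'],2),x['position'],[ray_z(n,x['position'],z)[:2] for z in ([0.004] if q in("tester","rest") else [.074] if q=="slot_floor" else [.11] if q=="key_grip" else [.014])])
E
```

```text
{'time': 0.0, 'q': array([ 1.4451,  0.3594,  0.011 , -0.0003, -1.2241, -0.2881]), 'dq': array([-0.0005,  0.0009, -0.001 , -0.0007, -0.0015, -0.0011]), 'joint_torque': array([ -0.0013, -58.2723,  29.3049,   6.9969,   0.0067,  -0.0002]), 'ee_pos': array([0.2712, 0.6176, 0.2444]), 'tcp_rot': array([ 0.0009,  0.9787, -0.2055, -0.0001]), 'wrist_force': array([0.368 , 0.2019, 0.5193]), 'torque': array([ 0.0097,  0.0046, -0.0363]), 'finger_force': 0.0, 'gripper_width': 0.08769994162142487}
scene [[ 0.5487  0.6347 -0.5441  1.0029]
 [ 0.836  -0.4114  0.3631 -0.2984]
 [ 0.0066 -0.6541 -0.7564  0.6529]
 [ 0.      0.      0.      1.    ]]
scene tester 0.62 [232. 263.] 13468 [ 0.538  -0.1534  0.0714] [0.6274 0.0091 0.1235]
scene tester 0.53 [384. 328.] 2206 [0.7553 0.0018 0.0411] [0.7923 0.0689 0.0501]
scene blade 0.85 [391. 207.] 863 [0.5723 0.1612 0.0642] [0.6183 0.237  0.0866]
scene rest 0.98 [385. 229.] 1512 [0.5823 0.1483 0.0293] [0.6338 0.1931 0.0395]
scene rest 0.56 [189. 244.] 567 [ 0.4975 -0.2034  0.1104] [ 0.5116 -0.1723  0.1235]
scene key 0.82 [190. 248.] 580 [ 0.4967 -0.2029  0.1099] 
[... 1125 characters left out ...]
488 0.0512]
top yoyo 0.68 [464. 178.] 916 [ 0.7371 -0.2912  0.0364] [ 0.7744 -0.2663  0.0475]
top tin 0.79 [303. 164.] 1605 [0.7465 0.0077 0.0429] [0.7932 0.051  0.0512]
top tin 0.55 [185. 166.] 433 [0.7463 0.2285 0.0136] [0.7616 0.3211 0.0189]
top pick 0.65 [181. 165.] 493 [0.7461 0.2312 0.0133] [0.7616 0.323  0.0189]
top mark tester 0.79 [377.7, 297.6] [array([ 0.5093, -0.1458])]
top mark tester 0.68 [210.8, 264.9] [array([0.5615, 0.1675])]
top mark slot_floor 0.71 [352.1, 289.5] [array([ 0.5261, -0.0902])]
top mark key_grip 0.53 [423.2, 312.3] [array([ 0.493 , -0.2051])]
top mark blade 0.96 [213.3, 263.0] [array([0.5651, 0.161 ])]
top mark rest 0.9 [213.2, 260.7] [array([0.5695, 0.1634])]
```

View pics/scene0.png

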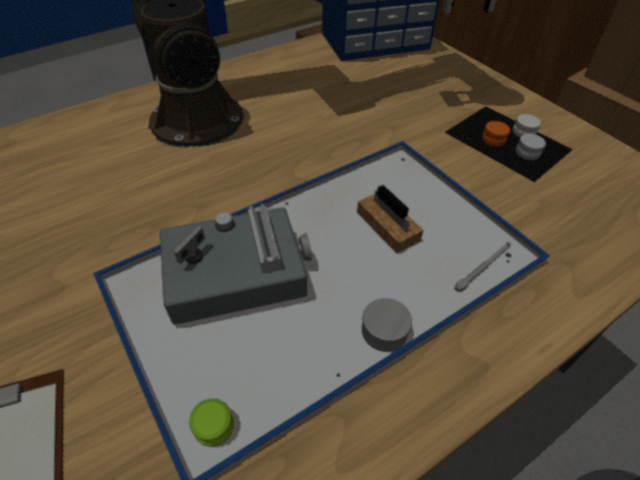

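View pics/top0.png

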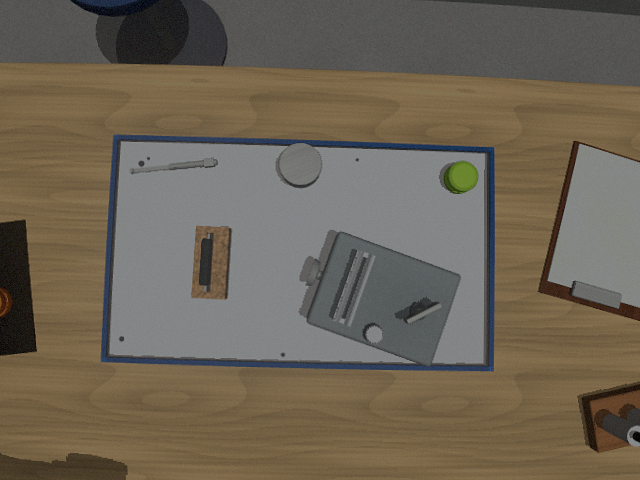

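The top view shows the tester at about (380,298), with its slot at (352,288), key wings at (423,312) and knob at (373,333). The blade's black grip is at (207,263) in the cork rest. The tin, pick and yo-yo lie along the upper (far) edge, clear of the work. Next I fit the top surfaces accurately.

```bash
python3 - <<'E'
from h import *
np.set_printoptions(precision=4,suppress=True)
def rect(P):
    (c,s,a)=cv2.minAreaRect((P[:,:2]*1000).astype(np.float32)); 
    if s[0]<s[1]: s=s[::-1]; a+=90
    return np.array(c),np.array(s),(a+90)%180-90
full=np.ones((480,640),bool)
for n in("top","scene"):
    d=np.load(n+"d.npy"); P=cloud(n,full,d)
    def sel(x0,x1,y0,y1,z0,z1):
        m=(P[:,0]>x0)&(P[:,0]<x1)&(P[:,1]>y0)&(P[:,1]<y1)&(P[:,2]>z0)&(P[:,2]<z1); return P[m]
    floor=sel(.62,.7,.05,.25,-.02,.03); print(n,'floor',np.median(floor[:,2]))
    t=sel(.48,.53,-.16,-.13,.05,.09); print('testertop',np.median(t[:,2]))
    for nm,b in dict(grip=(.5,.65,.1,.22,.078,.1),lips=(.45,.62,-.14,-.04,.101,.13),lipslow=(.45,.62,-.14,-.04,.09,.13),wing=(.44,.55,-.25,-.16,.112,.14),wing2=(.44,.55,-.25,-.16,.116,.14),rest=(.48,.66,.1,.22,.03,.045),box=(.38,.66,-.3,.02,.06,.085)).items():
        Q=sel(*b); 
        if len(Q)>5: print(nm,len(Q),Q.mean(0),np.percentile(Q[:,2],95),*rect(Q))
im=cv2.imread("pics/top0.png"); a=cv2.resize(im[215:355,290:470],None,fx=4,fy=4,interpolation=2); cv2.imwrite("pics/c1.png",a)
E
```

```text
top floor 0.003706157718081027
testertop 0.07372510020168666
grip 448 [0.5658 0.1622 0.083 ] 0.08543411143463085 [565.9845 162.7505] [78.9882 16.6784] -1.2402572631835938
lips 1021 [ 0.5302 -0.0891  0.1057] 0.11018465846004355 [530.0893 -89.2448] [124.5089  31.2938] -18.385398864746094
lipslow 1362 [ 0.5233 -0.092   0.1032] 0.10986204085759499 [ 519.0106 -115.4353] [129.0274  88.0959] -18.370758056640625
wing 267 [ 0.4942 -0.2032  0.1204] 0.12364618658021485 [ 493.7963 -203.7353] [64.8653  9.972 ] -62.80978965759277
wing2 240 [ 0.4938 -0.2034  0.1211] 0.12370733470408327 [ 493.6532 -203.8969] [64.7075  9.556 ] -62.8363151550293
rest 1889 [0.5659 0.1599 0.0356] 0.0381355503810981 [566.264 163.192] [130.432   62.0025] -1.33685302734375
box 11190 [ 0.5121 -0.1477  0.0736] 0.07631465862362996 [ 514.4376 -136.5784] [253.8891 170.4688] 71.58267211914062
scene floor 0.004938540791222912
testertop 0.07426003731329378
grip 291 [0.57   0.1618 0.0827] 0.08523166415040823 [568.0587 162.8712] [80.5032 17.9426] -2.4419631958007812
lips 785 [ 0.5375 -0.0903  0.1057] 0.11012695213069006 [531.7793 -87.8597] [124.9918  31.1015] -18.306732177734375
lipslow 1084 [ 0.5312 -0.0948  0.1027] 0.11000524990727227 [ 519.5197 -114.2484] [132.3299  88.9094] -18.306732177734375
wing 287 [ 0.4963 -0.2029  0.1191] 0.12271420610587623 [ 494.802  -202.3392] [62.2809 10.4005] -62.618669509887695
wing2 221 [ 0.4957 -0.2029  0.1205] 0.12288703630251041 [ 494.5728 -202.4746] [62.1641 10.0526] -64.12119483947754
rest 1160 [0.5777 0.1543 0.0359] 0.04037223708842136 [567.4576 163.9144] [132.3738  62.7419] -0.6714553833007812
box 9244 [ 0.5294 -0.1551  0.0735] 0.07638471023445667 [ 516.0627 -135.4081] [251.9446 171.5142] 71.60143280029297
```

View pics/c1.png

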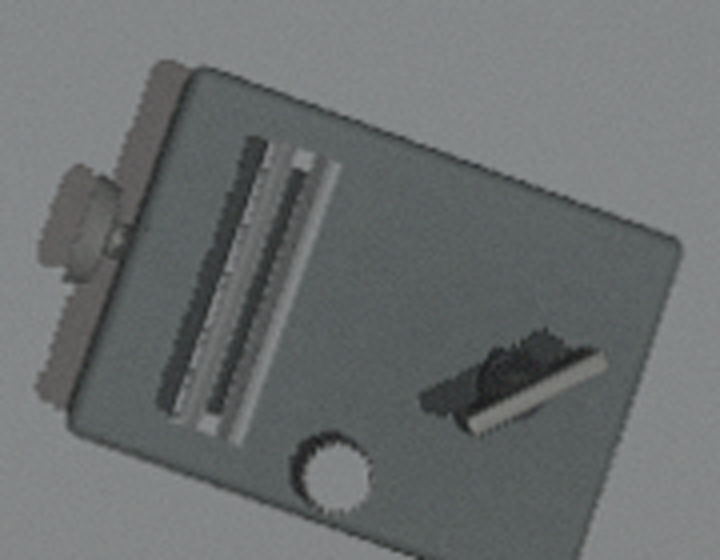

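The slot centre is near (0.531, -0.089), at yaw about -18.3°. The key is at (0.494, -0.203) with its wings at -62.8°, so about 0.78 rad is already wound. The blade is at (0.5665, 0.1628), yaw -1.3°. Now I move over the blade.

play_rows([
  [[-1,0.308,-0.475,0,0.062],[-1,0.616,-0.949,0,0.124]],
])

```text
time: 1.55
ee_pos: [0.3209, 0.5414, 0.2451]
tcp_rot: [0.0, 0.99, -0.14, 0.0]
wrist_force: [0.9, 0.2, 0.1]
gripper_width: 0.0875
finger_force: 0.0
```

play_rows([
  [[-1,0.308,-0.475,0,0.062],[-1,0.616,-0.949,0,0.124]],
])

```text
time: 1.8
ee_pos: [0.3706, 0.465, 0.2455]
tcp_rot: [-0.0, 0.997, -0.076, 0.0]
wrist_force: [0.7, 0.7, 0.3]
gripper_width: 0.0876
finger_force: 0.0
```

play_rows([
  [[-1,0.308,-0.475,0,0.062],[-1,0.616,-0.949,0,0.124]],
])

```text
time: 2.05
ee_pos: [0.4199, 0.389, 0.2456]
tcp_rot: [-0.0, 1.0, -0.011, 0.0]
wrist_force: [-0.1, 0.5, 0.3]
gripper_width: 0.0877
finger_force: 0.0
```

play_rows([
  [[-1,0.308,-0.475,0,0],[-1,0.616,-0.949,0,0]],
])

```text
time: 2.3
ee_pos: [0.4692, 0.3131, 0.2457]
tcp_rot: [-0.0, 1.0, -0.012, 0.0]
wrist_force: [0.5, -0.4, -0.6]
gripper_width: 0.0878
finger_force: 0.0
```

play_rows([
  [[-1,0.308,-0.475,0,0],[-1,0.616,-0.949,0,0]],
])

```text
time: 2.55
ee_pos: [0.5185, 0.2371, 0.2457]
tcp_rot: [-0.0, 1.0, -0.012, 0.0]
wrist_force: [0.3, 0.7, 0.2]
gripper_width: 0.0876
finger_force: 0.0
```

play_rows([
  [[-1,0.308,-0.475,0,0],[-1,0.616,-0.949,0,0],[-1,0.616,-0.949,0,0],[-1,0.616,-0.949,0,0]],
])

```text
time: 3.05
ee_pos: [0.5671, 0.1623, 0.2453]
tcp_rot: [-0.0, 1.0, -0.013, -0.0]
wrist_force: [-0.9, -0.5, 0.1]
gripper_width: 0.0877
finger_force: 0.0
```

```bash
python3 -c "
from h import *
s=sense();print(s['time'],s['ee_pos'],s['q'],s['tcp_rot'],np.degrees(2*np.arctan2(s['tcp_rot'][2],s['tcp_rot'][1])))"
```

```text
3.05 [0.56706482 0.16234577 0.24529684] [ 6.09949490e-01  2.19813496e-01 -1.82131072e-01 -1.25766885e-04
 -1.16889119e+00  9.35796484e-01] [-3.55211408e-05  9.99921251e-01 -1.25494462e-02 -4.97618412e-05] -1.4380983622656913
```

play_rows([
  [[-1,0,0.006,-0.5,0],[-1,0,0.006,-1,0]],
])

```text
time: 3.3
ee_pos: [0.5668, 0.1643, 0.1651]
tcp_rot: [-0.001, 1.0, -0.011, 0.001]
wrist_force: [0.5, 0.4, -0.7]
gripper_width: 0.0875
finger_force: 0.0
```

play_rows([
  [[-1,0,0,-0.35,0],[-1,0,0,-0.7,0],[-1,0,0,-0.9,0],[-1,0,0,-1,0],[-1,0,0,-1,0]],
])

```text
time: 3.92
ee_pos: [0.5671, 0.1633, 0.0855]
tcp_rot: [0.0, 1.0, -0.012, 0.0]
wrist_force: [0.5, -0.6, 0.5]
gripper_width: 0.0877
finger_force: 0.0
```

play_rows([
  [[-1,0,0,-0.11,0],[0,0,0,-0.11,0],[1,0,0,-0.11,0],[1,0,0,-0.11,0],[1,0,0,-0.11,0],[1,0,0,-0.11,0],[1,0,0,-0.11,0],[1,0,0,-0.11,0]],
])

```text
time: 4.92
ee_pos: [0.5671, 0.163, 0.0766]
tcp_rot: [0.0, 1.0, -0.012, 0.0]
wrist_force: [-0.2, -0.4, -0.3]
gripper_width: 0.0232
finger_force: 0.0
```

play_rows([
  [[1,0,0,0,0],[1,0,0,0,0],[1,0,0,0,0],[1,0,0,0,0]],
])

```text
time: 5.42
ee_pos: [0.5671, 0.163, 0.0766]
tcp_rot: [-0.0, 1.0, -0.012, 0.0]
wrist_force: [0.4, 0.6, -1.5]
gripper_width: 0.0158
finger_force: 30.0
```

play_rows([
  [[1,0,0,0.1,0],[1,0,0,0.25,0],[1,0,0,0.5,0],[1,0,0,0.75,0],[1,0,0,1,0],[1,0,0,1,0]],
])

```text
time: 6.18
ee_pos: [0.568, 0.1633, 0.1589]
tcp_rot: [-0.001, 1.0, -0.012, 0.002]
wrist_force: [-0.2, -0.4, -2.8]
gripper_width: 0.0159
finger_force: 30.0
```

play_rows([
  [[1,0,0,0.3,0],[1,-0.056,-0.35,0.55,-0.035],[1,-0.112,-0.786,0.55,-0.07]],
])

```text
time: 6.55
ee_pos: [0.5585, 0.1, 0.2015]
tcp_rot: [-0.0, 0.999, -0.049, 0.001]
wrist_force: [0.5, -0.3, -0.9]
gripper_width: 0.0158
finger_force: 30.0
```

play_rows([
  [[1,-0.056,-0.393,0,-0.035],[1,-0.112,-0.786,0,-0.07]],
])

```text
time: 6.8
ee_pos: [0.5484, 0.036, 0.1999]
tcp_rot: [0.0, 0.996, -0.086, -0.001]
wrist_force: [0.3, -1.0, -0.8]
gripper_width: 0.0162
finger_force: 30.0
```

play_rows([
  [[1,-0.056,-0.393,0,-0.035],[1,-0.112,-0.786,0,-0.07]],
])

```text
time: 7.05
ee_pos: [0.5394, -0.0268, 0.1999]
tcp_rot: [0.0, 0.992, -0.122, -0.001]
wrist_force: [0.2, -0.7, -1.2]
gripper_width: 0.0159
finger_force: 30.0
```

play_rows([
  [[1,-0.056,-0.393,0,-0.036],[1,-0.112,-0.7,0,-0.072],[1,-0.112,-0.786,0,-0.072],[1,-0.112,-0.786,0,-0.072],[1,-0.112,-0.786,0,-0.072],[1,-0.112,-0.786,0,-0.072]],
])

```text
time: 7.8
ee_pos: [0.5314, -0.0879, 0.2005]
tcp_rot: [-0.0, 0.987, -0.159, -0.0]
wrist_force: [0.5, -0.8, -1.1]
gripper_width: 0.0157
finger_force: 30.0
```

```bash
python3 - <<'E'
from h import *
np.set_printoptions(precision=4,suppress=True)
s=sense();print(s['time'],s['ee_pos'],s['q'],np.degrees(2*np.arctan2(s['tcp_rot'][2],s['tcp_rot'][1])))
c=np.array([.5308,-.0886]); a=np.radians(-18.3); ux=np.array([np.cos(a),np.sin(a)]); uy=np.array([-ux[1],ux[0]])
for n in("scene","top"):
    im,d=capture(n); im=im[...,::-1].copy(); cv2.imwrite(f"pics/{n}1raw.png",im)
    P=cloud(n,np.ones((480,640),bool),d)
    L=np.c_[(P[:,:2]-c)@ux,(P[:,:2]-c)@uy,P[:,2]]
    m=(abs(L[:,0])<.08)&(abs(L[:,1])<.025)&(L[:,2]>.118)&(L[:,2]<.18)
    B=L[m]
    for z in np.arange(.12,.18,.01):
        q=B[(B[:,2]>=z)&(B[:,2]<z+.01)]
        if len(q): print(n,round(z,2),len(q),np.percentile(q[:,0],[2,50,98]),np.percentile(q[:,1],[2,50,98]))
    m=(L[:,2]>.12)&(L[:,2]<.17)&(abs(L[:,0])<.07)&(abs(L[:,1])<.025)
    if m.sum()>10: print('slope',np.polyfit(L[m,0],L[m,1],1), B[:,2].min())
im=cv2.imread("pics/scene1raw.png"); cv2.imwrite("pics/c2.png",cv2.resize(im[130:310,140:360],None,fx=3.3,fy=3.3,interpolation=2))
E
```

```text
7.8 [ 0.5314 -0.0879  0.2005] [ 0.2001  0.1703 -0.3537 -0.     -1.0468  1.0522] -18.24811139871055
scene 0.13 6 [-0.0003  0.0273  0.0493] [0.0007 0.0009 0.002 ]
scene 0.14 26 [0.0036 0.0478 0.0507] [0.0005 0.0011 0.0046]
scene 0.15 22 [0.0154 0.0458 0.0503] [0.0005 0.001  0.0047]
scene 0.16 24 [0.0187 0.0495 0.0516] [0.0005 0.0009 0.0042]
scene 0.17 17 [0.0315 0.0497 0.0518] [0.0003 0.0016 0.0042]
slope [ 0.0568 -0.0005] 0.13735025092261455
```

View pics/c2.png

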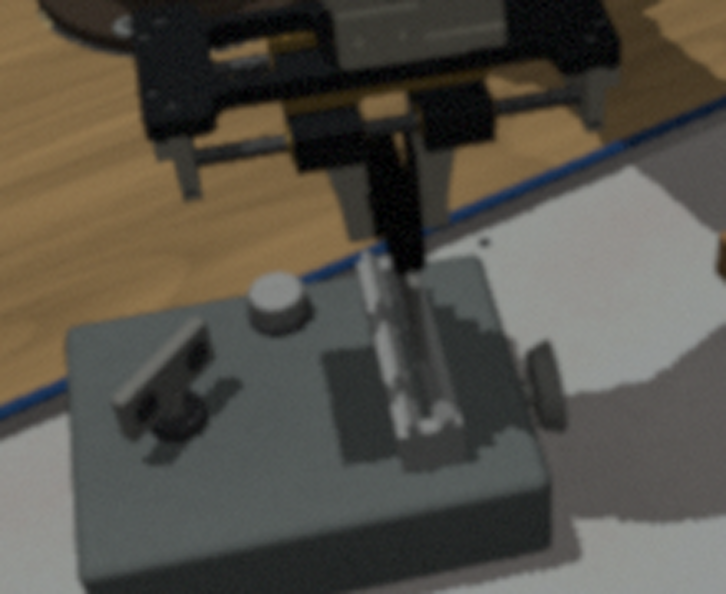

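The crop shows the blade hanging upright just above the slot (crop about (405,260)), in line with the lips. It measures about 1 mm to the tester's +y. I correct that and lower in stages, watching the force.

play_rows([
  [[1,-0.004,-0.012,-0.2,0],[1,-0.004,-0.012,-0.35,0],[1,-0.004,-0.012,-0.42,0],[1,-0.004,-0.012,-0.45,0],[1,-0.004,-0.012,-0.45,0]],
])

```text
time: 8.52
ee_pos: [0.531, -0.0896, 0.1645]
tcp_rot: [0.0, 0.987, -0.159, -0.0]
wrist_force: [-0.0, 0.0, -1.6]
gripper_width: 0.0162
finger_force: 30.0
```

play_rows([
  [[1,0,0,-0.03,0],[1,0,0,-0.06,0],[1,0,0,-0.06,0]],
])

```text
time: 8.9
ee_pos: [0.5308, -0.0895, 0.1597]
tcp_rot: [0.0, 0.987, -0.159, -0.0]
wrist_force: [0.5, -0.5, -2.1]
gripper_width: 0.0158
finger_force: 30.0
```

play_rows([
  [[1,0,0,-0.05,0],[1,0,0,-0.1,0],[1,0,0,-0.1,0]],
])

```text
time: 9.28
ee_pos: [0.5306, -0.0896, 0.1513]
tcp_rot: [0.0, 0.987, -0.159, -0.0]
wrist_force: [-0.1, 0.5, -1.9]
gripper_width: 0.0156
finger_force: 30.0
```

play_rows([
  [[1,0,0,-0.05,0],[1,0,0,-0.09,0],[1,0,0,-0.09,0]],
])

```text
time: 9.65
ee_pos: [0.5307, -0.0896, 0.1442]
tcp_rot: [0.0, 0.987, -0.159, -0.0]
wrist_force: [-0.5, 0.3, -1.2]
gripper_width: 0.0157
finger_force: 30.0
```

play_rows([
  [[1,0,0,-0.04,0],[1,0,0,-0.07,0],[1,0,0,-0.08,0],[1,0,0,-0.08,0]],
])

```text
time: 10.15
ee_pos: [0.5309, -0.0895, 0.1381]
tcp_rot: [0.0, 0.987, -0.159, -0.0]
wrist_force: [-0.4, -0.5, -1.4]
gripper_width: 0.0155
finger_force: 30.0
```

play_rows([
  [[1,0,0,-0.015,0],[1,0,0,-0.015,0]],
])

```text
time: 10.4
ee_pos: [0.5309, -0.0895, 0.1369]
tcp_rot: [0.0, 0.987, -0.159, -0.0]
wrist_force: [-0.1, 0.0, -2.0]
gripper_width: 0.016
finger_force: 30.0
```

play_rows([
  [[1,0,0,-0.012,0],[1,0,0,-0.012,0]],
])

```text
time: 10.65
ee_pos: [0.5311, -0.0895, 0.1365]
tcp_rot: [0.0, 0.987, -0.159, 0.0]
wrist_force: [-3.3, 0.4, 3.8]
gripper_width: 0.0156
finger_force: 30.0
```

play_rows([
  [[1,0,0,-0.008,0],[1,0,0,-0.008,0]],
])

```text
time: 10.9
ee_pos: [0.5311, -0.0896, 0.1365]
tcp_rot: [0.0, 0.987, -0.159, 0.0]
wrist_force: [-5.0, 2.4, 10.1]
gripper_width: 0.0155
finger_force: 30.0
```

play_rows([
  [[-1,0,0,0.01,0],[-1,0,0,0.01,0],[-1,0,0,0.01,0],[-1,0,0,0.01,0],[-1,0,0,0.01,0],[-1,0,0,0.01,0],[-1,0,0,0.15,0],[-1,0,0,0.5,0],[-1,0,0,1,0],[-1,0,0,1,0]],
])

```text
time: 12.15
ee_pos: [0.533, -0.0895, 0.2196]
tcp_rot: [-0.001, 0.987, -0.159, 0.003]
wrist_force: [0.7, -0.5, -0.5]
gripper_width: 0.0876
finger_force: 0.0
```

```bash
python3 - <<'E'
from h import *
np.set_printoptions(precision=4,suppress=True)
s=sense();print(s['time'],s['ee_pos'],s['q'],s['gripper_width'])
c=np.array([.5308,-.0886]); a=np.radians(-18.3); ux=np.array([np.cos(a),np.sin(a)]); uy=np.array([-ux[1],ux[0]])
for n in("scene","top"):
    im,d=capture(n); im=im[...,::-1].copy(); cv2.imwrite(f"pics/{n}2raw.png",im)
    P=cloud(n,np.ones((480,640),bool),d)
    L=np.c_[(P[:,:2]-c)@ux,(P[:,:2]-c)@uy,P[:,2]]
    for nm,y0,y1,z0 in(("blade",-.02,.02,.125),("key",-.16,-.085,.114)):
        B=L[(abs(L[:,0])<.06)&(L[:,1]>y0)&(L[:,1]<y1)&(L[:,2]>z0)&(L[:,2]<.16)]
        if len(B)>9:print(n,nm,len(B),np.percentile(B,[2,50,98],axis=0),cv2.minAreaRect((B[:,:2]*1000).astype(np.float32)))
im=cv2.imread("pics/scene2raw.png"); cv2.imwrite("pics/c3.png",cv2.resize(im[130:310,140:360],None,fx=3.3,fy=3.3,interpolation=2))
E
```

```text
12.15 [ 0.533  -0.0895  0.2196] [ 0.1972  0.1531 -0.3286  0.0012 -1.0822  1.054 ] 0.08757211041438766
scene blade 433 [[-0.0339 -0.007   0.1261]
 [ 0.011   0.0002  0.1425]
 [ 0.0404  0.0084  0.145 ]] ((6.292652130126953, 0.962285041809082), (86.40918731689453, 16.10167121887207), 0.0017408487619832158)
scene key 256 [[-0.02   -0.1421  0.1143]
 [ 0.0036 -0.12    0.1205]
 [ 0.0239 -0.0971  0.123 ]] ((0.8148765563964844, -119.05329895019531), (10.930463790893555, 63.25632858276367), 45.72980880737305)
```

View pics/c3.png

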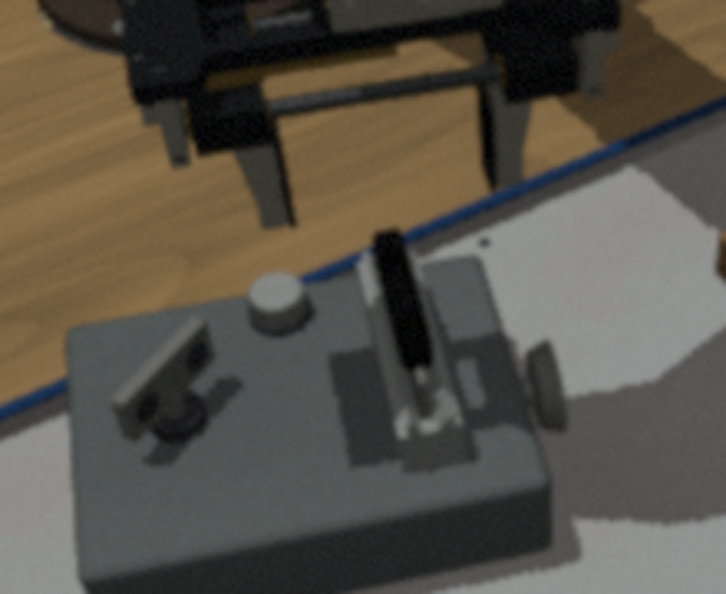

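The crop shows the blade seated in the slot: the black grip runs crop (390,235) to (420,360), and its top is at z = 0.144, which is exactly home. The key is still at about 45°. Next I go to the key.

play_rows([
  [[-1,-0.077,-0.237,0,-0.124],[-1,-0.154,-0.474,0,-0.248],[-1,-0.231,-0.711,0,-0.372]],
])

```text
time: 12.62
ee_pos: [0.5117, -0.1469, 0.2145]
tcp_rot: [0.0, 0.937, -0.349, -0.001]
wrist_force: [0.1, -0.5, 0.1]
gripper_width: 0.0876
finger_force: 0.0
```

play_rows([
  [[-1,-0.077,-0.237,0,-0.124],[-1,-0.154,-0.474,0,-0.248],[-1,-0.231,-0.711,0,-0.372],[-1,-0.231,-0.711,-0.3,-0.372],[-1,-0.231,-0.711,-0.5,-0.372],[-1,-0.231,-0.711,-0.5,-0.372],[-1,-0.231,-0.711,-0.5,-0.372]],
])

```text
time: 13.5
ee_pos: [0.4944, -0.2032, 0.1757]
tcp_rot: [0.0, 0.853, -0.522, 0.0]
wrist_force: [-0.0, 0.0, 0.5]
gripper_width: 0.0876
finger_force: 0.0
```

```bash
python3 -c "
from h import *
s=sense();print(s['time'],s['ee_pos'],s['q'],np.degrees(2*np.arctan2(s['tcp_rot'][2],s['tcp_rot'][1])))"
```

```text
13.5 [ 0.49437998 -0.2031773   0.1757164 ] [-2.26708276e-02  1.86671911e-01 -3.95884145e-01  3.93576833e-04
 -9.88148279e-01  4.95335732e-01] -62.90588870189006
```

play_rows([
  [[-1,0,0,-0.4,0],[-1,0,0,-0.7,0],[-1,0,0,-0.82,0],[-1,0,0,-0.82,0],[1,0,0,-0.82,0],[1,0,0,-0.82,0],[1,0,0,-0.82,0],[1,0,0,-0.82,0],[1,0,0,-0.82,0],[1,0,0,-0.82,0]],
])

```text
time: 14.75
ee_pos: [0.4939, -0.2033, 0.1097]
tcp_rot: [0.0, 0.853, -0.522, -0.0]
wrist_force: [0.1, -0.4, 0.7]
gripper_width: 0.0332
finger_force: 0.0
```

play_rows([
  [[1,0,0,0,0],[1,0,0,0,0],[1,0,0,0,0],[1,0,0,0,0],[1,0,0,0,0],[1,0,0,0,0]],
])

```text
time: 15.5
ee_pos: [0.4931, -0.2036, 0.1096]
tcp_rot: [0.001, 0.853, -0.522, -0.001]
wrist_force: [-3.4, -3.0, 1.7]
gripper_width: 0.0098
finger_force: 30.0
```

play_rows([
  [[1,-0.008,-0.004,0,-0.06],[1,-0.008,-0.004,0,-0.18],[1,-0.008,-0.004,0,-0.3],[1,-0.008,-0.004,0,-0.42],[1,-0.008,-0.004,0,-0.5]],
])

```text
time: 16.12
ee_pos: [0.4926, -0.2038, 0.1097]
tcp_rot: [-0.001, -0.687, 0.726, 0.0]
wrist_force: [-4.0, -3.8, 2.5]
gripper_width: 0.0098
finger_force: 30.0
```

```bash
python3 -c "
from h import *
s=sense();print(s['torque'],s['wrist_force'],s['ee_pos'],s['q'],np.degrees(2*np.arctan2(s['tcp_rot'][2],s['tcp_rot'][1])))"
```

```text
[-0.84146777  1.39649602  0.09822159] [-4.03156869 -3.81179693  2.50634741] [ 0.49263958 -0.20375333  0.10967174] [-2.40424067e-02  2.59489176e-01 -4.76936158e-01  1.92707695e-04
 -8.35655111e-01 -3.09036824e-02] 266.8592315916046
```

play_rows([
  [[1,0,0,0,-0.12],[1,0,0,0,-0.24],[1,0,0,0,-0.36],[1,0,0,0,-0.48],[1,0,0,0,-0.6],[1,0,0,0,-0.72],[1,0,0,0,-0.84],[1,0,0,0,-0.96],[1,0,0,0,-1]],
])

```text
time: 17.25
ee_pos: [0.492, -0.2033, 0.1096]
tcp_rot: [-0.001, -0.233, 0.973, 0.001]
wrist_force: [-7.4, 0.8, 5.4]
gripper_width: 0.0099
finger_force: 30.0
```

play_rows([
  [[1,0,0,0,-0.12],[1,0,0,0,-0.24],[1,0,0,0,-0.36],[1,0,0,0,-0.48],[1,0,0,0,-0.6],[1,0,0,0,-0.72],[1,0,0,0,-0.84],[1,0,0,0,-0.96],[1,0,0,0,-1],[1,0,0,0,-1]],
])

```text
time: 18.5
ee_pos: [0.492, -0.2026, 0.1096]
tcp_rot: [-0.001, 0.284, 0.959, 0.0]
wrist_force: [-6.3, 5.5, 5.5]
gripper_width: 0.01
finger_force: 30.0
```

```bash
python3 -c "
from h import *
s=sense();print(s['torque'],s['wrist_force'],s['ee_pos'],s['q'],np.degrees(2*np.arctan2(s['tcp_rot'][2],s['tcp_rot'][1])))"
```

```text
[2.07974231 2.1415623  0.10457709] [-6.29145336  5.46452946  5.46744225] [ 0.49204299 -0.20258519  0.10956779] [-2.28621853e-02  2.58909141e-01 -4.77202496e-01 -1.93278424e-03
 -8.36906584e-01 -2.12257441e+00] 147.0012764782755
```

play_rows([
  [[-1,0,0,0,0],[-1,0,0,0,0],[-1,0,0,0,0],[-1,0,0,0,0],[-1,0,0,0,0],[-1,0,0,0,0],[-1,0,0,0.3,0],[-1,0,0,0.7,0],[-1,0,0,0.7,0.17]],
])

```text
time: 19.62
ee_pos: [0.4949, -0.2039, 0.1684]
tcp_rot: [0.002, 0.195, 0.981, 0.0]
wrist_force: [-0.5, 0.6, -0.7]
gripper_width: 0.0871
finger_force: 0.0
```

play_rows([
  [[-1,0,0,0,0.17],[-1,0,0,0,0.34],[-1,0,0,0,0.51],[-1,0,0,0,0.68],[-1,0,0,0,0.85],[-1,0,0,0,1]],
])

```text
time: 20.38
ee_pos: [0.4933, -0.2036, 0.1658]
tcp_rot: [0.0, -0.322, 0.947, 0.0]
wrist_force: [1.3, 0.0, 0.7]
gripper_width: 0.0877
finger_force: 0.0
```

play_rows([
  [[-1,0,0,0,0.17],[-1,0,0,0,0.34],[-1,0,0,0,0.51],[-1,0,0,0,0.68],[-1,0,0,0,0.85],[-1,0,0,0,1]],
])

```text
time: 21.12
ee_pos: [0.4933, -0.2036, 0.1657]
tcp_rot: [-0.0, 0.752, -0.659, -0.0]
wrist_force: [0.1, 0.1, -0.1]
gripper_width: 0.0877
finger_force: 0.0
```

play_rows([
  [[-1,-0.01,0.007,0,0.17],[-1,-0.01,0.007,0,0.34],[-1,-0.01,0.007,0,0.51],[-1,-0.01,0.007,0,0.68],[-1,-0.01,0.007,0,0.83],[-1,-0.01,0.007,0,0.83],[-1,-0.01,0.007,0,0.83]],
])

```text
time: 22.0
ee_pos: [0.4925, -0.203, 0.1657]
tcp_rot: [-0.0, 0.958, -0.285, -0.0]
wrist_force: [0.2, 0.5, -0.1]
gripper_width: 0.088
finger_force: 0.0
```

```bash
python3 - <<'E'
from h import *
np.set_printoptions(precision=4,suppress=True)
s=sense();print(s['time'],s['ee_pos'],s['q'],np.degrees(2*np.arctan2(s['tcp_rot'][2],s['tcp_rot'][1])))
im,d=capture("scene"); cv2.imwrite("pics/s3.png",cv2.resize(im[130:310,140:360,::-1],None,fx=3.3,fy=3.3))
P=cloud("scene",np.ones((480,640),bool),d)
B=P[(abs(P[:,0]-.494)<.04)&(abs(P[:,1]+.203)<.04)&(P[:,2]>.112)&(P[:,2]<.126)]
print(len(B),cv2.minAreaRect((B[:,:2]*1000).astype(np.float32)))
E
```

```text
22.0 [ 0.4925 -0.203   0.1657] [-0.0227  0.1941 -0.4121 -0.     -0.9647  1.015 ] -33.14816420424888
230 ((494.4303894042969, -202.18777465820312), (9.62768840789795, 63.55131912231445), 60.48463821411133)
```

View pics/s3.png

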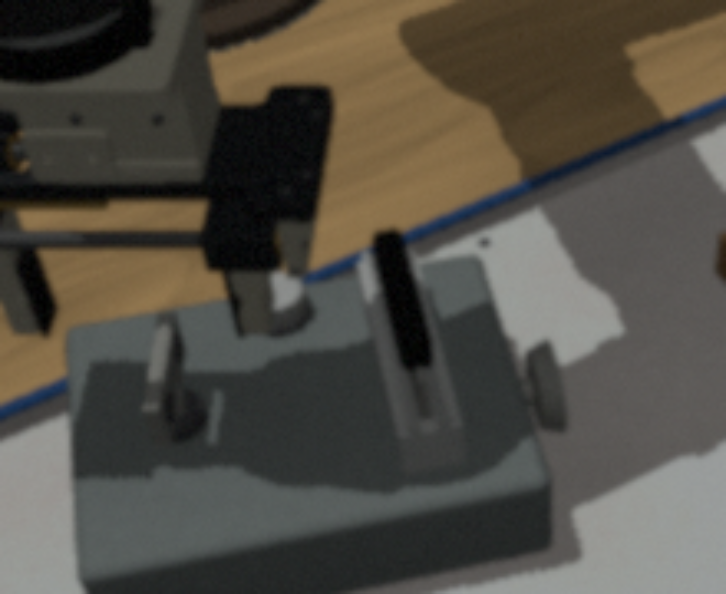

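The crop shows the wing key at crop (165,365), now at about -31°, with the blade still home at (405,300). The fingers are aligned and clear. I regrip and turn the remaining 75° to the stop.

play_rows([
  [[-1,0,0,-0.4,0.015],[-1,0,0,-0.65,0.015],[-1,0,0,-0.7,0.015],[0,0,0,-0.7,0.015],[1,0,0,-0.7,0.015],[1,0,0,-0.7,0.015],[1,0,0,-0.7,0.015],[1,0,0,-0.7,0.015],[1,0,0,-0.7,0.015],[1,0,0,-0.7,0.015]],
])

```text
time: 23.3
ee_pos: [0.4925, -0.203, 0.1098]
tcp_rot: [0.0, 0.961, -0.276, -0.0]
wrist_force: [0.2, -0.2, -0.8]
gripper_width: 0.023
finger_force: 0.0
```

play_rows([
  [[1,0,0,0,0],[1,0,0,0,0],[1,0,0,0,0],[1,0,0,0,0],[1,0,0,0,0],[1,0,0,0,0]],
])

```text
time: 24.05
ee_pos: [0.4926, -0.203, 0.1097]
tcp_rot: [-0.0, 0.961, -0.276, 0.0]
wrist_force: [0.3, 1.0, -0.6]
gripper_width: 0.0094
finger_force: 30.0
```

```bash
python3 -c "
from h import *
s=sense();print(s['torque'],s['wrist_force'],s['ee_pos'],s['q'],np.degrees(2*np.arctan2(s['tcp_rot'][2],s['tcp_rot'][1])))"
```

```text
[ 0.46498572 -0.15813037 -0.03381853] [ 0.34026748  1.0100924  -0.5680375 ] [ 0.49260135 -0.20300197  0.10974313] [-2.26820090e-02  2.58261331e-01 -4.78391198e-01 -8.44689374e-05
 -8.34025483e-01  1.03415800e+00] -32.04994611202699
```

play_rows([
  [[1,0,0,0,-0.06],[1,0,0,0,-0.18],[1,0,0,0,-0.3],[1,0,0,0,-0.42],[1,0,0,0,-0.54],[1,0,0,0,-0.66],[1,0,0,0,-0.78],[1,0,0,0,-0.9],[1,0,0,0,-1],[1,0,0,0,-1]],
])

```text
time: 25.3
ee_pos: [0.4925, -0.203, 0.1097]
tcp_rot: [0.0, -0.695, 0.719, 0.0]
wrist_force: [0.1, 0.3, -0.8]
gripper_width: 0.0098
finger_force: 30.0
```

play_rows([
  [[1,0,0,0,-0.06],[1,0,0,0,-0.12],[1,0,0,0,-0.18],[1,0,0,0,-0.23],[1,0,0,0,-0.23],[1,0,0,0,-0.23]],
])

```text
time: 26.05
ee_pos: [0.4925, -0.203, 0.1097]
tcp_rot: [0.0, -0.604, 0.797, 0.0]
wrist_force: [0.9, 2.4, -0.7]
gripper_width: 0.0101
finger_force: 30.1
```

```bash
python3 -c "
from h import *
s=sense();print(s['torque'],s['wrist_force'],s['ee_pos'],s['q'],np.degrees(2*np.arctan2(s['tcp_rot'][2],s['tcp_rot'][1])))"
```

```text
[ 0.68523633 -0.23326906  0.11252802] [ 0.90133419  2.43557152 -0.73464058] [ 0.49251848 -0.20297908  0.1097352 ] [-2.26408335e-02  2.58220258e-01 -4.78472901e-01 -8.64936409e-05
 -8.34136449e-01 -2.51623206e-01] 254.28249868572985
```

play_rows([
  [[1,0,0,0,-0.04],[1,0,0,0,-0.04],[1,0,0,0,-0.04]],
])

```text
time: 26.42
ee_pos: [0.4926, -0.203, 0.1098]
tcp_rot: [0.0, -0.587, 0.81, 0.0]
wrist_force: [-0.3, 2.2, -1.6]
gripper_width: 0.01
finger_force: 30.1
```

```bash
python3 -c "
from h import *
s=sense();print(s['torque'],s['wrist_force'],s['ee_pos'],np.degrees(2*np.arctan2(s['tcp_rot'][2],s['tcp_rot'][1]))-360)"
```

```text
[ 0.879493   -0.26149265  0.12324055] [-0.27047477  2.20537155 -1.57958281] [ 0.49257926 -0.20298409  0.10976574] -108.16280376695917
```

play_rows([
  [[1,0,0,0,-0.03],[1,0,0,0,-0.03],[1,0,0,0,-0.03]],
])

```text
time: 26.8
ee_pos: [0.4925, -0.203, 0.1097]
tcp_rot: [0.0, -0.573, 0.819, 0.0]
wrist_force: [-0.1, 1.3, -0.4]
gripper_width: 0.01
finger_force: 30.1
```

```bash
python3 -c "
from h import *
s=sense();print(s['torque'],s['wrist_force'],s['ee_pos'],np.degrees(2*np.arctan2(s['tcp_rot'][2],s['tcp_rot'][1]))-360)"
```

```text
[ 0.92395722 -0.2430344   0.06422618] [-0.08122941  1.26401843 -0.35212597] [ 0.49252572 -0.20300248  0.1097412 ] -110.03645296526113
```

play_rows([
  [[1,0,0,0,-0.03],[1,0,0,0,-0.03],[1,0,0,0,-0.03]],
])

```text
time: 27.18
ee_pos: [0.4925, -0.203, 0.1097]
tcp_rot: [0.0, -0.56, 0.828, 0.0]
wrist_force: [0.7, 2.3, -0.8]
gripper_width: 0.0102
finger_force: 30.1
```

```bash
python3 -c "
from h import *
s=sense();print(s['torque'],s['gripper_width'],s['wrist_force'],s['ee_pos'],np.degrees(2*np.arctan2(s['tcp_rot'][2],s['tcp_rot'][1]))-360)"
```

```text
[ 1.12599481 -0.2753825   0.14485006] 0.010197667203406226 [ 0.72666017  2.2928757  -0.81483   ] [ 0.49253473 -0.20300146  0.10974334] -111.84437424282712
```

play_rows([
  [[1,0,0,0,-0.03],[1,0,0,0,-0.03],[1,0,0,0,-0.03]],
])

```text
time: 27.55
ee_pos: [0.4926, -0.203, 0.1098]
tcp_rot: [-0.0, -0.547, 0.837, -0.0]
wrist_force: [-0.1, 2.6, -0.7]
gripper_width: 0.0104
finger_force: 30.7
```

```bash
python3 - <<'E'
from h import *
s=sense();print(s['torque'],s['gripper_width'],s['wrist_force'],s['ee_pos'],np.degrees(2*np.arctan2(s['tcp_rot'][2],s['tcp_rot'][1]))-360)
im,d=capture("scene")
P=cloud("scene",np.ones((480,640),bool),d)
B=P[(abs(P[:,0]-.494)<.045)&(abs(P[:,1]+.203)<.045)&(P[:,2]>.1)&(P[:,2]<.126)]
print(len(B),cv2.minAreaRect((B[:,:2]*1000).astype(np.float32)))
cv2.imwrite("pics/s4.png",cv2.resize(im[130:310,140:360,::-1],None,fx=3.3,fy=3.3))
E
```

```text
[ 1.08429693 -0.2603017   0.3774144 ] 0.010379658076586617 [-0.07037408  2.55112307 -0.73899667] [ 0.49255194 -0.20301635  0.10976689] -113.63539696364091
37 ((506.9236755371094, -175.80728149414062), (3.705138683319092, 7.850839614868164), 7.799932956695557)
```

Torque jumped to 0.38 N m, against 0.14 the step before, so the key is on its stop. I release and check.

play_rows([
  [[-1,0,0,0,0],[-1,0,0,0,0],[-1,0,0,0,0],[-1,0,0,0,0],[-1,0,0,0,0],[-1,0,0,0,0],[-1,0,0,0,0],[-1,0,0,0.2,0],[-1,0,0,0.6,0],[-1,0,0,1,0]],
])

```text
time: 28.85
ee_pos: [0.4923, -0.203, 0.1905]
tcp_rot: [-0.0, -0.547, 0.837, 0.0]
wrist_force: [0.4, 0.7, 0.5]
gripper_width: 0.0876
finger_force: 0.0
```

play_rows([
  [[-1,0,0,0.5,0],[-1,0,0,1,0],[-1,0,0,1,0]],
])

```text
time: 29.22
ee_pos: [0.4942, -0.2034, 0.2733]
tcp_rot: [0.002, -0.547, 0.837, -0.002]
wrist_force: [-0.1, -0.6, -0.4]
gripper_width: 0.0877
finger_force: 0.0
```

```bash
python3 - <<'E'
from h import *
s=sense();print(s['time'],s['ee_pos'])
for n in("scene","top"):
    im,d=capture(n); P=cloud(n,np.ones((480,640),bool),d)
    for z0 in(.112,.116):
        B=P[(abs(P[:,0]-.494)<.045)&(abs(P[:,1]+.203)<.045)&(P[:,2]>z0)&(P[:,2]<.128)]
        if len(B)>9:
            X=B[:,:2]-B[:,:2].mean(0); w,v=np.linalg.eigh(X.T@X)
            print(n,len(B),cv2.minAreaRect((B[:,:2]*1000).astype(np.float32)),np.degrees(np.arctan2(*v[::-1,1])))
    B=P[(abs(P[:,0]-.531)<.06)&(abs(P[:,1]+.0895)<.03)&(P[:,2]>.13)&(P[:,2]<.16)]
    print(n,'blade',len(B),np.percentile(B[:,2],90) if len(B) else 0)
    if n=="scene": cv2.imwrite("pics/s5.png",cv2.resize(im[130:310,140:360,::-1],None,fx=3.3,fy=3.3))
E
```

```text
29.225 [ 0.49415147 -0.20339893  0.27332724]
scene 307 ((494.6622009277344, -202.33506774902344), (63.942447662353516, 12.659022331237793), 73.84839630126953) 71.33123353161105
scene 237 ((494.1345520019531, -202.1966552734375), (63.91478729248047, 11.568487167358398), 73.84839630126953) 71.55616806578969
scene blade 402 0.144415776500225
top blade 380 0.14494746545529247
```

View pics/s5.png

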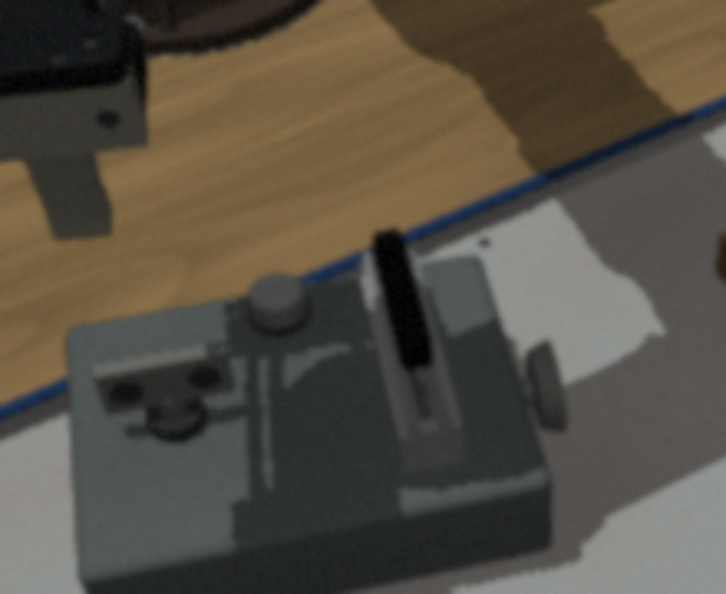

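The crop shows the wings at crop (165,380) lying along the tester's y: measured at 71.5°, and 71.7° is the stop. The blade is home, with its top at z = 0.144, and the gripper is clear. I hand in the job.

```bash
python3 -c "
from cell import *
print(job_done())"
```

```text
the job is handed in; nothing more can be done
None
```

The blade is fully home in the tester's slot and the key was then wound clockwise to its stop, with the gripper clear and the job handed in at about 29 s; I moved nothing else.

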